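Fit a new tube in the bench UV lamp

ROBOT

A 7-joint arm with a two-finger parallel gripper is mounted at the origin on a cart in front of the work surface, level with it; the furniture and walls round the work are solid. World frame = base frame: x ahead of the robot, y to its left, z up, the work surface at z = 0. Lengths are in m, angles in rad, forces in N, time in s.
With the tool pointing down it reaches from about 0.4 to 0.875 m from the base axis. Payload 19.3 kg.
Tool frame: the origin (TCP) lies at the very end of the fingers, on their centre line; the grasp point (between the pads) lies 19 mm behind it; z points along the fingers, y is the direction in which the jaws open and shut (so a half turn about z gives the same grasp; the last joint's range is limited). The gripper opens to 85 mm and grips with 20 to 120 N. Pads are 22 mm wide; open, the fingers measure 114 mm over their backs; the gripper's body (76 mm by 85 mm) begins 54 mm behind the grasp point. The pads swing forward as they close: fully open they stand 13 mm farther back than shut.
Start: joints at [-1.173, 0.521, -0.036, 1.599, 0.021, 1.021, -0.113], TCP at [0.282, 0.558, 0.231] pointing down, gripper open.
Joint ranges: [-2.91, 2.91], [-0.3, 2.13], [-1.5, 1.42], [0.17, 2.43], [-1.26, 4.41], [0.16, 1.93], [-2.52, 2.52]. Speed limits (rad/s): [1.89, 1.89, 2.39, 2.39, 3.01, 3.01, 3.01].

INTERFACE

Orientations are given as [roll, pitch, yaw] about the fixed x, y, z axes, in that order (R = Rz(yaw) Ry(pitch) Rx(roll)).
In Python, from workcell import bot, viewer gives the robot as it stands.
- The arm moves only by the shell command python3 -m creep 'ROWS' [FORCE]. ROWS is JSON, a list of rows, each an object of numbers: "rx", "ry", "rz": the turn, a rotation vector about the tool's x, y, z in degrees; "tx", "ty", "tz": the shift along the tool's x, y, z in mm; "hand": the closure, from -1 (fully open) to 1 (shut), so that 0 is half open. In form: [{"rx": .., "ry": .., "rz": .., "tx": .., "ty": .., "tz": .., "hand": ..}, ...]. A call has 1 to 8 rows; each row is the pose to reach, as a shift and turn from the pose commanded when the call began, along the tool's axes at that moment; what a row does not reach only later rows make up. A row lasts 1/10 s, in which the tool goes at most 50 mm and 8.59 degrees, less where a joint would pass 70% of its speed; a pose out of reach is approached as far as the arm can. A call with a gripper value outside its range is refused whole. The fingers move at their own pace and stop on an object; FORCE is the grip in N (left out, the last holds). Time passes only in rows, so rows that repeat a pose let the fingers close. It gives the time, the measured TCP pose, the force and the opening at its end, in the units of the state.
- bot.observe(): the state, without advancing time (a new reading comes with each control period).
- viewer.grab_frame(name): name is "side" or "top" or "wrist"; returns a dict with "pixels" (420x560x3 uint8, blue, green, red), "vertical_fov" (degrees; the focal length in pixels is half the picture's height over the tangent of half this angle, whatever the lens; pixels are square), "cx", "cy" (the principal point, pixels), "rvec" (rotation vector, rad) and "tvec" (3), from world to camera coordinates, as OpenCV has them; the wrist camera has in their place "tool_from_camera" (4x4, takes a point from camera to tool coordinates, whose origin is the TCP and whose axes are the flange's). Camera axes: x right, y down, z forward; pixel columns grow to the right and rows downward; lengths in m; the calibration is good to about 2 mm. A picture is of the moment at which its call begins: read the wrist's pose just before it. There is no depth.
- bot.job_done(): hands the job in, once; it reports no verdict.
Trained networks look in a picture, given as the dict that the camera call returned (one of the last four; its "shot" number tells which), for a name from the list of things; names that differ only in an ending like _2 or _b are one class to them, and where a whole thing is asked for, a point or a joint stands for the part that bears it (a point fixed in the world has none). Each returns a list of dicts, best first, with "score" (0 to 1); they miss things now and then, are a little off and sometimes report something else, mostly with a low value. They report only what shows in the picture. A call takes as long as a camera call.
- viewer.outline_of(target, picture): "mask" (420x560 bool, what is visible of it) and "bbox" ([left, top, right, bottom] in pixels, round what is visible of it).
The state is a dict: "clock": time; "qpos": joint angles; "qd": joint speeds; "joint_efforts": joint torques, N m; "position": TCP position; "tool_rot": TCP orientation; "force": force on the tool from outside, world axes, zero at the start; "moment": the same for the moment, N m; "grip_width": finger opening in m.
Only numpy, scipy, OpenCV 4.12 (cv2) and the standard library are available. Lean on these libraries where they do the work, as an engineer would, in place of code of your own. Each camera call takes 0.05 s, during which the arm holds its last target.

TASK

Fit the new UV tube in the bench lamp: lay it across the two open spring clips, press it down until it has snapped fully home in both, and only then swing the amber cover over it until it is shut. Leave the spent tube in the blue tray and the other things on the bench where they are.

Things in the scene. Friction and masses are not known exactly. Their poses are not given: they have to be found in the camera images.
- new_tube_center (a point): centre of the new lamp tube: round, 22 mm diameter, 176 mm long, 60 g, pale violet-white glass with a bright 34 mm aluminium cap (rounded end) at each end. At the start it lies on the bench, centre 11 mm up. Site y axis: along the tube; both ends are alike, it may be rolled about y. Grip it from above across the glass middle (106 mm between the caps)
- lamp_seat (a point): where the tube's centre lies when fully home, 31 mm above the bench; fixed to the lamp, which is screwed down. Axes: y along tube and lamp (+y to the ballast box), x across it to the cover's hinge (away from the robot), z up. Grey base: x -34 to 34 mm, y -106 to 106, 14 mm high; grey ballast box with green switch: y 106 to 152, 42 mm high
- clip_left (a point): tube axis when home, in the middle of the +y clip (64 mm from lamp_seat). Both clips: brass, C-shaped, open upward, 14 mm wide, two sprung jaws, neck 17 mm, flared lips 28 mm apart. A tube laid on the lips rests centred there, its centre 15 mm above the seat. Pressed down at its middle with about 13 N (9 to 18, both clips together) it snaps in and stands on the clip floors, 15 mm lower
- clip_right (a point): tube axis when home, in the middle of the -y clip (64 mm from lamp_seat). Between the clips an aluminium reflector flanks the tube (y -48 to 48 mm, rims to 30 mm either side, tops 1 mm below the seat): fingers holding the tube do not fit down beside it, so let go before pressing. White end cheeks at y +-93 mm (tops 2 mm above the seat) leave the tube 5 mm endways each way
- cover (a joint): angle (rad) of the amber see-through cover with dark edges: 0 shut over the tube, grows as it opens; starts at 1.75 to 2.0, leaning away from the robot, stop at 2.05. Light stiff hinge (0.06 N m friction, 0.1 kg): stays where it is left, must be pushed all the way. It fouls a tube that is not home. Box 68 mm deep, 212 long, 38 high, open below; shut, its top is 54 mm above the bench
- cover_hinge (a point): middle of the cover's hinge axis: parallel to the lamp's y axis, 34 mm to +x of the seat, 16 mm above the bench. At cover angle q, a point of the cover that is (-a, 0, h) from the hinge when shut is at (-a cos q + h sin q, 0, a sin q + h cos q) from it, in lamp_seat's axes (this point itself turns with the cover)
- cover_edge (a point): middle of the cover's free edge on its outer face (a = 68, h = 38 mm from the hinge; shut: front upper edge). The outer face (a 0 to 68 at h 38 mm) looks away from the robot while the cover is open: push it near this edge, towards the robot, then down. A 10 mm thumb tab, 50 mm wide, stands out of the front wall 32 mm below this edge
- old_tube_center (a point): centre of the spent tube (same size, grey glass with blackened bands beside its dull dark caps), lying in the blue tray; leave it
- blue_tray: blue job tray, 135 x 235 x 34 mm, walls 3 mm, origin under its middle; bystander
- lens_blank_2: clear round lens blank, 63 mm across, 9 mm high, origin under its middle; bystander
- lens_box_blue: small blue lens box, 51 x 60 x 24 mm, origin under its middle; bystander

How it is judged:
On the way, in this order (a step that is already met when the one before it is completed fails the run):
1. the new tube is fully home in both clips (its centre within 3 mm across and in height and 8 mm endways of the seat, in line within 2 degrees) with the cover still well open (over 0.6 rad) (x of new_tube_center in the frame of lamp_seat between -0.003 and 0.003 m and y of new_tube_center in the frame of lamp_seat between -0.008 and 0.008 m and z of new_tube_center in the frame of lamp_seat between -0.003 and 0.003 m and angle between the y axis of new_tube_center and the y axis of lamp_seat, either way round below 0.035 rad and value of joint cover above 0.6 rad), for 0.2 s.
2. the cover is shut over it (under 0.08 rad) (value of joint cover below 0.08 rad), for 0.2 s.
At the end, for the whole second after the job is handed in: The new tube lies at rest fully home in both clips (centre within 3 mm across and in height and 8 mm endways of lamp_seat, in line within 2 degrees), the cover is shut (under 0.08 rad), and the robot has let go (x of new_tube_center in the frame of lamp_seat between -0.003 and 0.003 m and y of new_tube_center in the frame of lamp_seat between -0.008 and 0.008 m and z of new_tube_center in the frame of lamp_seat between -0.003 and 0.003 m and angle between the y axis of new_tube_center and the y axis of lamp_seat, either way round below 0.035 rad and value of joint cover below 0.08 rad and linear speed of new_tube below 0.02 m/s); the robot touches nothing.
It fails at once if the blue tray, the lens blank or the blue lens box is moved by more than 40 mm (distance of any of blue_tray, lens_blank_2, lens_box_blue from where it was at the start of the episode above 0.04 m).
It fails at once if the spent tube leaves the blue tray (horizontal distance between old_tube_center and blue_tray above 0.08 m or height (world z) of old_tube_center above 0.05 m).
It also fails if it takes over 48 s, if anything falls off the work surface, if the arm or the gripper's body presses on something with over 40 N, if the wrist force passes 120 N, or if a joint passes its speed limit or range.

## Working session

There is one attempt and no reset: what is moved stays moved. The work goes in short steps, Python scripts to look and compute and a shell command to move; the robot and the scene stay as the last step left them, time stands still between calls to the robot, and variables do not carry over. Pictures are saved under pics/ and viewed, and the job is handed in when it is done.

```bash
ls; mkdir -p pics; cat > h.py <<'E'
import numpy as np, cv2
from workcell import bot, viewer
from scipy.spatial.transform import Rotation as R
def f_of(p): return p["pixels"].shape[0]/2/np.tan(np.radians(p["vertical_fov"])/2)
def cam(p, st=None):
    """returns world R,t of camera: Xw = Rm Xc + t"""
    if "rvec" in p:
        Rm=cv2.Rodrigues(np.array(p["rvec"],float))[0]; t=np.array(p["tvec"],float).ravel()
        return Rm.T, -Rm.T@t
    T=np.array(p["tool_from_camera"]); Rt=R.from_euler('xyz',st["tool_rot"]).as_matrix()
    return Rt@T[:3,:3], Rt@T[:3,3]+np.array(st["position"])
def ray(p,u,v,st=None):
    Rm,t=cam(p,st); f=f_of(p); d=Rm@np.array([(u-p["cx"])/f,(v-p["cy"])/f,1]); return t,d
def onz(p,u,v,z,st=None):
    t,d=ray(p,u,v,st); return t+d*(z-t[2])/d[2]
def proj(p,X,st=None):
    Rm,t=cam(p,st); c=Rm.T@(np.array(X,float)-t); f=f_of(p); return np.array([p["cx"]+f*c[0]/c[2],p["cy"]+f*c[1]/c[2]])
E
python3 - <<'E'
from h import *
print(bot.observe())
for n in ["side","top","wrist"]:
    st=bot.observe(); p=viewer.grab_frame(n); cv2.imwrite(f"pics/{n}0.png",p["pixels"])
    print(n,{k:v for k,v in p.items() if k!="pixels"})
    for o in ["new_tube_center","old_tube_center","cover","blue_tray","lens_blank_2","lens_box_blue"]:
        for r in viewer.outline_of(o,p)[:2]: print(o,round(r["score"],2),r["bbox"],int(r["mask"].sum()))
E
```

```text
pics
{'clock': 0.0, 'qpos': array([-1.17319649,  0.52198   , -0.03630099,  1.60001431,  0.02123196,
        1.02114045, -0.11279333]), 'qd': array([ 4.00282539e-04, -9.58207210e-04,  6.83043679e-05,  8.37735675e-04,
        5.13813483e-04, -7.68361651e-04,  3.03573548e-05]), 'joint_efforts': array([ 2.26855380e-03, -9.27085018e+01,  1.98042266e+00, -3.69927835e+01,
        1.78191124e-02,  8.23766546e-03, -6.22811967e-05]), 'position': array([0.28172466, 0.55750818, 0.23074499]), 'tool_rot': array([-3.14044269e+00,  1.25009659e-04,  2.67378350e+00]), 'force': array([ 1.18868429, -0.64318195, -0.18428657]), 'moment': array([-0.0236364 , -0.01297921,  0.00135238]), 'grip_width': 0.08542068229243752}
side {'vertical_fov': 42.18843817305357, 'cx': 277.3172219845836, 'cy': 205.84763739529797, 'rvec': array([ 2.18001302, -0.25264274,  0.10765873]), 'tvec': array([-0.60333927,  0.14094546,  1.33536091]), 'shot': 1}
new_tube_center 0.96 [235.0, 287.2, 282.0, 334.6] 610
old_tube_center 0.62 [274.2, 155.3, 289.1, 181.6] 109
old_tube_center 0.48 [213.3, 155.5, 273.8, 224.6] 2772
cover 0.59 [238
[... 523 characters left out ...]
[235.1, 159.2, 259.9, 187.4] 528
cover 0.95 [178.4, 201.6, 268.6, 226.8] 2206
lens_blank_2 0.62 [180.6, 203.1, 270.8, 226.9] 2177
lens_blank_2 0.53 [285.7, 159.8, 301.6, 181.1] 255
lens_box_blue 0.87 [238.4, 158.2, 262.4, 185.2] 469
wrist {'vertical_fov': 63.271240630232995, 'cx': 278.93089251200735, 'cy': 210.92683175396357, 'tool_from_camera': array([[-9.95733189e-04, -9.54045029e-01, -2.99661628e-01,
         7.65580332e-02],
       [ 9.99999436e-01, -8.39542562e-04, -6.49970504e-04,
        -1.35185237e-03],
       [ 3.68522438e-04, -2.99662106e-01,  9.54045327e-01,
        -1.43029831e-01],
       [ 0.00000000e+00,  0.00000000e+00,  0.00000000e+00,
         1.00000000e+00]]), 'shot': 3}
```

View pics/side0.png

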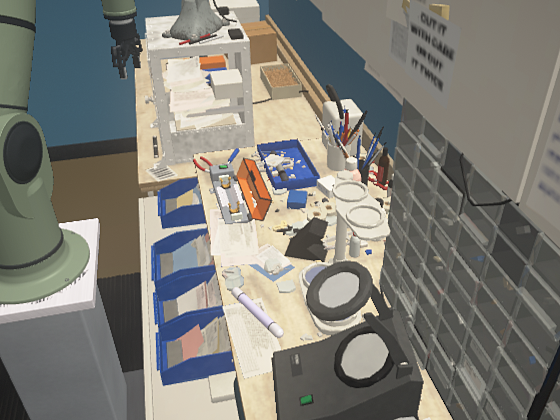

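View pics/top0.png

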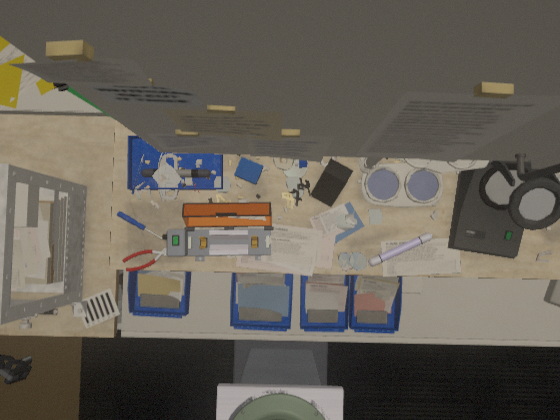

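View pics/wrist0.png

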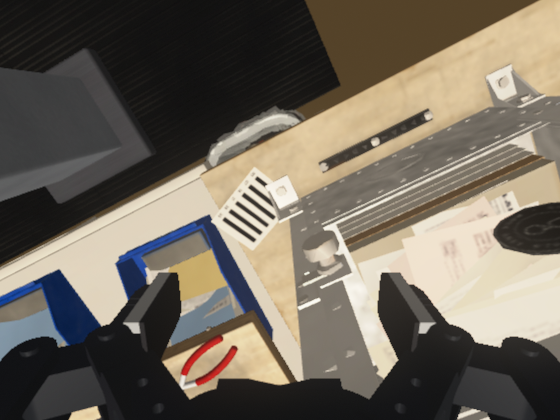

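```bash
python3 - <<'E'
from h import *
p=viewer.grab_frame("top"); s=viewer.grab_frame("side")
im=p["pixels"]
cv2.imwrite("pics/topA.png",cv2.resize(im[180:290,110:290],None,fx=4.4,fy=4.4,interpolation=cv2.INTER_CUBIC))
cv2.imwrite("pics/topB.png",cv2.resize(im[210:290,340:460],None,fx=6,fy=6,interpolation=cv2.INTER_CUBIC))
cv2.imwrite("pics/sideA.png",cv2.resize(s["pixels"][130:240,190:330],None,fx=5.4,fy=5.4,interpolation=cv2.INTER_CUBIC))
for n,q in(("top",p),("side",s)):
    print(n,cam(q)[1])
    for r in viewer.outline_of("new_tube_center",q)[:1]:
        ys,xs=np.nonzero(r["mask"]); 
        W=np.array([onz(q,u,v,.011)[:2] for u,v in zip(xs,ys)]); c=W.mean(0); U,S,V=np.linalg.svd(W-c)
        e=(W-c)@V[0]; print(r["score"],c,V[0],np.degrees(np.arctan2(V[0][1],V[0][0])),e.min(),e.max(), c+V[0]*(e.min()+e.max())/2)
E
```

```text
top [0.51676459 0.00189222 1.32331069]
0.74 [ 0.50617132 -0.29825288] [-0.43287123  0.90145577] 115.64991413339109 -0.07986981896720587 0.09052883077526676 [ 0.50386433 -0.29344857]
side [ 0.38093871 -1.11483437  0.88266793]
0.93 [ 0.50649515 -0.29821862] [ 0.42274697 -0.90624776] -64.99186264406408 -0.09582594522351655 0.08558423644884837 [ 0.50433032 -0.29357786]
```

View pics/topA.png

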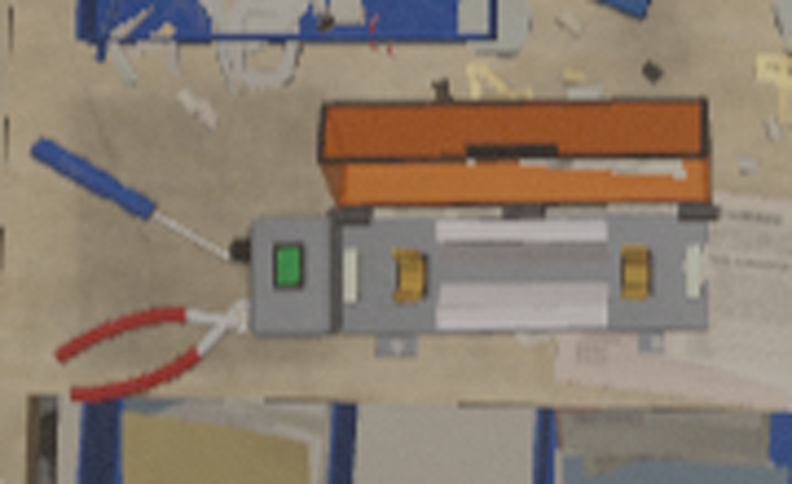

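View pics/topB.png

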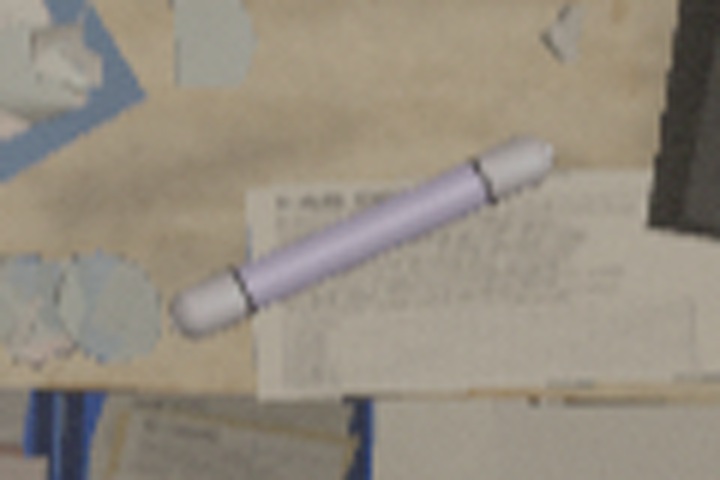

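View pics/sideA.png

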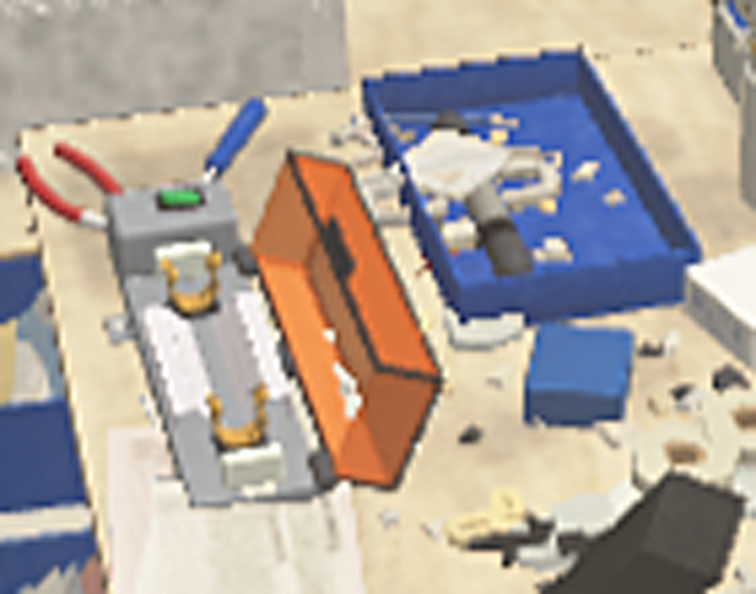

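```bash
cat >> h.py <<'E'
def rel(xyz,rpy):
    st=bot.observe(); R0=R.from_euler('xyz',st["tool_rot"]); R1=R.from_euler('xyz',rpy)
    t=R0.inv().apply(np.array(xyz)-st["position"])*1000
    r=np.degrees((R0.inv()*R1).as_rotvec()); print("t mm",t.round(1),"r deg",r.round(2))
E
python3 - <<'E'
from h import *
p=viewer.grab_frame("top"); s=viewer.grab_frame("side")
def b(U,V,z): return onz(p,(U+.5)/6-.5+340,(V+.5)/6-.5+210,z)
def a(U,V,z): return onz(p,(U+.5)/4.4-.5+110,(V+.5)/4.4-.5+180,z)
def sd(U,V,z): return onz(s,(U+.5)/5.4-.5+190,(V+.5)/5.4-.5+130,z)
e1,e2=b(172,324,.011),b(553,150,.011); print("tube",e1,e2,(e1+e2)/2,np.linalg.norm(e1-e2),np.degrees(np.arctan2(*(e1-e2)[[1,0]])))
print("clips",a(410,275,.036),a(636,272,.036)); print("cheeks",a(350,275,.033),a(694,271,.033))
print("base",a(706,328,.014),a(708,215,.014))
print("box",a(252,333,.042),a(332,333,.042),a(250,218,.042),a(332,213,.042))
print("cover edges", a(320,103,.07),a(707,100,.07))
print("side clips", sd(192,285,.03),sd(238,418,.03), "base corners",sd(192,505,.014))
for z in(0,.3): print("rack",onz(p,85,325,z),onz(p,85,185,z))
print(onz(s,245,160,0),onz(s,163,160,0))
rel([.45,.1,.23],[np.pi,0,np.radians(115)])
rel([.504,-.293,.23],[np.pi,0,np.radians(115.4)])
E
```

```text
tube [ 0.46469254 -0.21514885  0.011     ] [ 0.54141582 -0.37490848  0.011     ] [ 0.50305418 -0.29502867  0.011     ] 0.17722754060324708 115.65227370572197
clips [0.50952954 0.19973822 0.036     ] [0.51407188 0.07259945 0.036     ]
cheeks [0.50875313 0.23402787 0.033     ] [0.51536437 0.0400454  0.033     ]
base [0.48293645 0.03295563 0.014     ] [0.5475967 0.0333544 0.014    ]
box [0.47519022 0.28615359 0.042     ] [0.47619023 0.24143462 0.042     ] [0.53946414 0.28947698 0.042     ] [0.54330384 0.24361143 0.042     ]
cover edges [0.60306626 0.2468876  0.07      ] [0.60955855 0.03406991 0.07      ]
side clips [0.5104278  0.19780763 0.03      ] [0.51517724 0.07197928 0.03      ] base corners [0.48449581 0.02780692 0.014     ]
rack [0.29388897 0.49589069 0.        ] [0.64844325 0.51094359 0.        ]
rack [0.34441579 0.38389919 0.3       ] [0.61859116 0.39553954 0.3       ]
[0.59472403 0.35701021 0.        ] [0.34182551 0.42142203 0.        ]
t mm [-356.6 -332.8    1.3] r deg [-0.    0.   38.19]
t mm [-582.  -659.2    1.3] r deg [-0.    0.   37.79]
```

```bash
python3 -m creep '[{"tx":-22,"ty":-43,"hand":-1},{"tx":-44,"ty":-86,"hand":-1},{"tx":-66,"ty":-129,"hand":-1},{"tx":-88,"ty":-172,"hand":-1},{"tx":-108,"ty":-214,"hand":-1},{"tx":-402,"ty":-422,"rz":9,"hand":-1},{"tx":-402,"ty":-422,"rz":18,"hand":-1},{"tx":-402,"ty":-422,"rz":27,"hand":-1}]' 30; python3 - <<'E'
from h import *
rel([.503,-.294,.18],[np.pi,0,np.radians(115.5)]); print(bot.observe()["force"])
E
```

```text
t mm [-581.5 -660.5   51.3] r deg [-0.    0.   37.69]
[0.21958275 0.20997266 0.26100194]schema error: expected keys rx, ry, rz, tx, ty, tz, hand
```

```bash
python3 -m creep '[{"rx":0,"ry":0,"rz":0,"tx":-22,"ty":-43,"tz":0,"hand":-1},{"rx":0,"ry":0,"rz":0,"tx":-44,"ty":-86,"tz":0,"hand":-1},{"rx":0,"ry":0,"rz":0,"tx":-66,"ty":-129,"tz":0,"hand":-1},{"rx":0,"ry":0,"rz":0,"tx":-88,"ty":-172,"tz":0,"hand":-1},{"rx":0,"ry":0,"rz":0,"tx":-108,"ty":-214,"tz":0,"hand":-1},{"rx":0,"ry":0,"rz":9,"tx":-402,"ty":-422,"tz":0,"hand":-1},{"rx":0,"ry":0,"rz":18,"tx":-402,"ty":-422,"tz":0,"hand":-1},{"rx":0,"ry":0,"rz":27,"tx":-402,"ty":-422,"tz":0,"hand":-1}]' 30; python3 - <<'E'
from h import *
rel([.503,-.294,.18],[np.pi,0,np.radians(115.5)]); print(bot.observe()["force"])
E
```

```text
clock: 2.15
position: [0.3525, 0.1839, 0.2318]
tool_rot: [3.14, -0.0, 2.218]
force: [1.5, 0.4, -0.3]
grip_width: 0.0856
t mm [-472.  -168.2   51.4] r deg [ 0.07 -0.02 11.59]
[ 1.54321123  0.38614938 -0.3370031 ]
```

```bash
python3 - <<'E'
from h import *
st=bot.observe(); p=viewer.grab_frame("wrist"); cv2.imwrite("pics/w1.png",p["pixels"])
for n,X in dict(cl=[.5095,.2,.036],cr=[.514,.0726,.036]).items(): print(n,proj(p,X,st))
import pickle; pickle.dump((p,st),open("w1.pkl","wb"))
E
```

```text
cl [404.20271294 255.8361269 ]
cr [332.42623737 336.87814584]
```

View pics/w1.png

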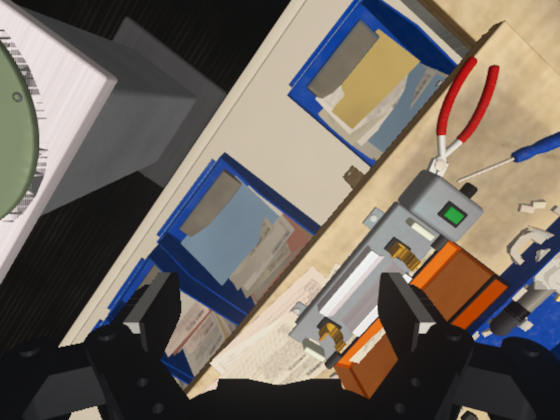

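The wrist view shows the lamp at about (380,280), with clips at about (403,253) and (330,333), matching the top-camera estimate. I'm going on to the tube.

```bash
python3 -m creep '[{"rx":0,"ry":0,"rz":4,"tx":-472,"ty":-168,"tz":50,"hand":-1},{"rx":0,"ry":0,"rz":8,"tx":-472,"ty":-168,"tz":50,"hand":-1},{"rx":0,"ry":0,"rz":11.6,"tx":-472,"ty":-168,"tz":50,"hand":-1},{"rx":0,"ry":0,"rz":11.6,"tx":-472,"ty":-168,"tz":50,"hand":-1},{"rx":0,"ry":0,"rz":11.6,"tx":-472,"ty":-168,"tz":50,"hand":-1},{"rx":0,"ry":0,"rz":11.6,"tx":-472,"ty":-168,"tz":50,"hand":-1},{"rx":0,"ry":0,"rz":11.6,"tx":-472,"ty":-168,"tz":50,"hand":-1},{"rx":0,"ry":0,"rz":11.6,"tx":-472,"ty":-168,"tz":50,"hand":-1}]'; python3 - <<'E'
from h import *
rel([.503,-.294,.15],[np.pi,0,np.radians(115.5)])
E
```

```text
clock: 3.0
position: [0.4742, -0.1953, 0.1915]
tool_rot: [3.141, 0.0, 2.022]
force: [1.9, 1.8, -0.3]
grip_width: 0.0855
t mm [-101.3  -17.1   41.5] r deg [0.03 0.01 0.34]
```

```bash
python3 -m creep '[{"rx":0,"ry":0,"rz":0.3,"tx":-46,"ty":-8,"tz":18,"hand":-1},{"rx":0,"ry":0,"rz":0.3,"tx":-92,"ty":-16,"tz":36,"hand":-1},{"rx":0,"ry":0,"rz":0.3,"tx":-101,"ty":-17,"tz":42,"hand":-1},{"rx":0,"ry":0,"rz":0.3,"tx":-101,"ty":-17,"tz":42,"hand":-1}]'; python3 - <<'E'
from h import *
st=bot.observe(); p=viewer.grab_frame("wrist"); cv2.imwrite("pics/w2.png",p["pixels"])
for r in viewer.outline_of("new_tube_center",p)[:1]:
    m=r["mask"];print(r["score"],r["bbox"])
    ys,xs=np.nonzero(m); W=np.array([onz(p,u,v,.011,st)[:2] for u,v in zip(xs,ys)]); c=W.mean(0); U,S,V=np.linalg.svd(W-c,full_matrices=False)
    e=(W-c)@V[0]; print(c,np.degrees(np.arctan2(V[0][1],V[0][0])),e.min(),e.max(),c+V[0]*(e.min()+e.max())/2)
rel([.503,-.294,.004],[np.pi,0,np.radians(115.5)])
E
```

```text
clock: 3.4
position: [0.5018, -0.293, 0.1484]
tool_rot: [-3.14, -0.001, 2.014]
force: [-0.4, 0.6, -0.9]
grip_width: 0.0853
0.84 [266.4, 90.5, 293.5, 293.3]
[ 0.4984545  -0.28928141] -64.3002018979642 -0.08053704155419476 0.0973032922055809 [ 0.50208989 -0.29683526]
t mm [ -3.3  -0.9 145.7] r deg [ 0.   -0.04  0.04]
```

View pics/w2.png

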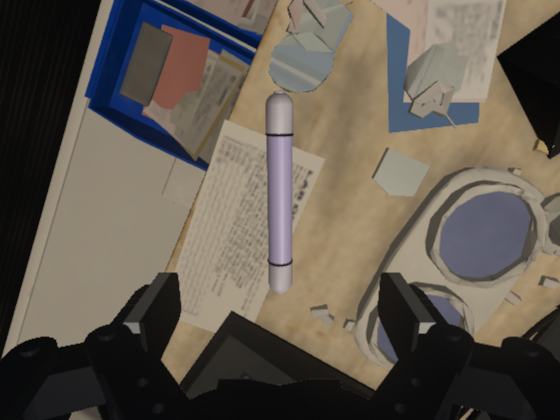

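```bash
python3 -m creep '[{"rx":0,"ry":0,"rz":0.2,"tx":-4,"ty":-1.5,"tz":40,"hand":-1},{"rx":0,"ry":0,"rz":0.2,"tx":-4,"ty":-1.5,"tz":80,"hand":-1},{"rx":0,"ry":0,"rz":0.2,"tx":-4,"ty":-1.5,"tz":115,"hand":-1},{"rx":0,"ry":0,"rz":0.2,"tx":-4,"ty":-1.5,"tz":135,"hand":-1},{"rx":0,"ry":0,"rz":0.2,"tx":-4,"ty":-1.5,"tz":145,"hand":-1},{"rx":0,"ry":0,"rz":0.2,"tx":-4,"ty":-1.5,"tz":146,"hand":-1}]'; python3 - <<'E'
from h import *
print(bot.observe()["force"]);rel([.5025,-.295,.003],[np.pi,0,np.radians(115.6)])
E
```

```text
clock: 4.1
position: [0.503, -0.2948, 0.0036]
tool_rot: [-3.142, -0.001, 2.014]
force: [0.0, -0.7, 0.4]
grip_width: 0.0854
[ 0.03502845 -0.70360044  0.35037565]
t mm [ 0.  -0.5  0.6] r deg [-0.   -0.03 -0.21]
```

```bash
python3 -m creep '[{"rx":0,"ry":0,"rz":0,"tx":0,"ty":0,"tz":0,"hand":1},{"rx":0,"ry":0,"rz":0,"tx":0,"ty":0,"tz":0,"hand":1},{"rx":0,"ry":0,"rz":0,"tx":0,"ty":0,"tz":0,"hand":1},{"rx":0,"ry":0,"rz":0,"tx":0,"ty":0,"tz":0,"hand":1},{"rx":0,"ry":0,"rz":0,"tx":0,"ty":0,"tz":0,"hand":1},{"rx":0,"ry":0,"rz":0,"tx":0,"ty":0,"tz":0,"hand":1}]' 30
```

```text
clock: 4.7
position: [0.503, -0.2961, 0.0042]
tool_rot: [3.141, 0.0, 2.013]
force: [-1.9, 1.3, 9.0]
grip_width: 0.0207
```

```bash
python3 -m creep '[{"rx":0,"ry":0,"rz":0,"tx":0,"ty":0,"tz":-20,"hand":1},{"rx":0,"ry":0,"rz":0,"tx":0,"ty":0,"tz":-60,"hand":1},{"rx":0,"ry":0,"rz":0,"tx":0,"ty":0,"tz":-110,"hand":1},{"rx":0,"ry":0,"rz":0,"tx":0,"ty":0,"tz":-160,"hand":1},{"rx":0,"ry":0,"rz":0,"tx":0,"ty":0,"tz":-180,"hand":1}]' 30; python3 - <<'E'
from h import *
st=bot.observe();print(st["grip_width"],st["force"]);rel([.44,.13,.185],[np.pi,0,np.radians(92)])
E
```

```text
clock: 5.2
position: [0.5038, -0.2969, 0.1882]
tool_rot: [3.138, 0.004, 2.012]
force: [0.2, -0.2, -1.3]
grip_width: 0.021
0.020978081190124363 [ 0.22851948 -0.2305719  -1.25785705]
t mm [413.3 124.6   2. ] r deg [ 0.24  0.18 23.28]
```

```bash
python3 -m creep '[{"rx":0,"ry":0,"rz":4,"tx":413,"ty":125,"tz":2,"hand":1},{"rx":0,"ry":0,"rz":8,"tx":413,"ty":125,"tz":2,"hand":1},{"rx":0,"ry":0,"rz":12,"tx":413,"ty":125,"tz":2,"hand":1},{"rx":0,"ry":0,"rz":16,"tx":413,"ty":125,"tz":2,"hand":1},{"rx":0,"ry":0,"rz":20,"tx":413,"ty":125,"tz":2,"hand":1},{"rx":0,"ry":0,"rz":23.3,"tx":413,"ty":125,"tz":2,"hand":1},{"rx":0,"ry":0,"rz":23.3,"tx":413,"ty":125,"tz":2,"hand":1},{"rx":0,"ry":0,"rz":23.3,"tx":413,"ty":125,"tz":2,"hand":1}]' 30; python3 -m creep '[{"rx":0,"ry":0,"rz":0,"tx":20,"ty":6,"tz":0,"hand":1},{"rx":0,"ry":0,"rz":0,"tx":20,"ty":6,"tz":0,"hand":1}]' 30; python3 - <<'E'
from h import *
st=bot.observe();print(st["grip_width"],st["force"]);rel([.44,.13,.185],[np.pi,0,np.radians(92)])
E
```

```text
clock: 6.0
position: [0.4431, 0.1017, 0.182]
tool_rot: [3.141, -0.0, 1.606]
force: [1.7, 0.9, -0.1]
grip_width: 0.0207
clock: 6.2
position: [0.4492, 0.1232, 0.1818]
tool_rot: [3.141, -0.001, 1.611]
force: [0.6, -1.5, -1.1]
grip_width: 0.0209
0.02094412867476866 [ 0.56259697 -1.54287274 -1.10659193]
t mm [ 7.2 -8.9 -3.2] r deg [ 0.03 -0.04  0.3 ]
```

```bash
python3 - <<'E'
from h import *
import pickle
st=bot.observe(); p=viewer.grab_frame("wrist"); cv2.imwrite("pics/w3.png",p["pixels"]);pickle.dump((p,st),open("w3.pkl","wb"))
im=p["pixels"].copy()
S=np.array([.512,.137,.031]); a=np.radians(2); Rz=np.array([[np.cos(a),-np.sin(a),0],[np.sin(a),np.cos(a),0],[0,0,1]])
def L(x,y,z): return proj(p,S+Rz@np.array([x,y,z]),st)
for pts in ([(-.034,-.106,-.017),(.034,-.106,-.017),(.034,.106,-.017),(-.034,.106,-.017)],[(-.034,.106,.011),(.034,.106,.011),(.034,.152,.011),(-.034,.152,.011)],[(-.03,-.048,-.001),(.03,-.048,-.001),(.03,.048,-.001),(-.03,.048,-.001)],[(-.014,-.071,.008),(.014,-.071,.008),(.014,-.057,.008),(-.014,-.057,.008)],[(-.014,.071,.008),(.014,.071,.008),(.014,.057,.008),(-.014,.057,.008)]):
    cv2.polylines(im,[np.round([L(*q) for q in pts]).astype(int)],True,(0,255,0),1)
cv2.imwrite("pics/w3o.png",im)
for r in viewer.outline_of("new_tube_center",p)[:1]: print(r["score"],r["bbox"])
E
```

```text
0.84 [249.5, 66.4, 307.8, 383.8]
```

View pics/w3.png

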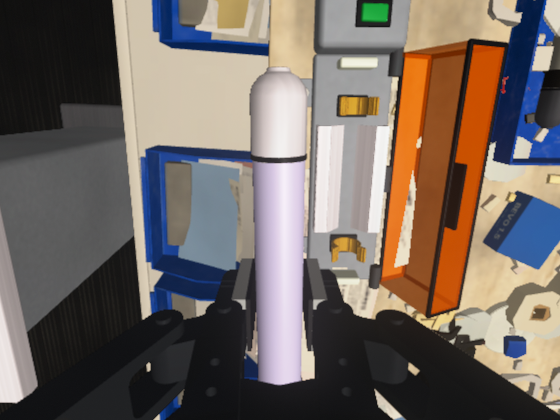

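View pics/w3o.png

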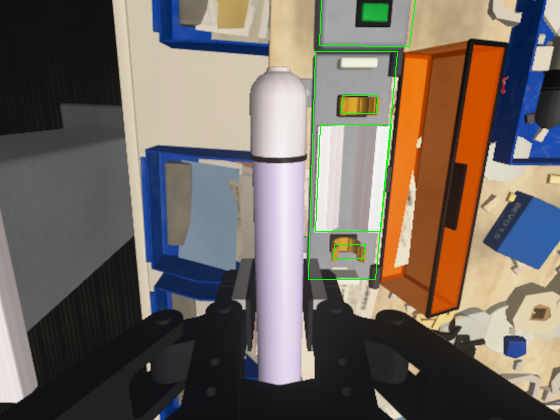

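```bash
python3 - <<'E'
from h import *
import pickle
p,st=pickle.load(open("w3.pkl","rb"))
Rt=R.from_euler('xyz',st["tool_rot"])
for v in(155,159,163):
    X=onz(p,278,v,st["position"][2]+.007+.011,st); print(v,(Rt.inv().apply(X-st["position"])*1000).round(1))
for v in (66,):
    X=onz(p,278,v,st["position"][2]+.007,st); print(v,(Rt.inv().apply(X-st["position"])*1000).round(1))
rel([.5115,.1365,.085],[np.pi,0,np.radians(92)])
E
```

```text
155 [ 57.5  -1.  -18. ]
159 [ 56.1  -1.  -18. ]
163 [ 54.6  -1.  -18. ]
66 [88.7 -1.  -6.9]
t mm [14.6 63.  96.7] r deg [-0.01  0.01  0.04]
```

```bash
python3 -m creep '[{"rx":0,"ry":0,"rz":0,"tx":13,"ty":35,"tz":0,"hand":1},{"rx":0,"ry":0,"rz":0,"tx":13,"ty":63,"tz":10,"hand":1},{"rx":0,"ry":0,"rz":0,"tx":13,"ty":63,"tz":50,"hand":1},{"rx":0,"ry":0,"rz":0,"tx":13,"ty":63,"tz":85,"hand":1},{"rx":0,"ry":0,"rz":0,"tx":13,"ty":63,"tz":97,"hand":1},{"rx":0,"ry":0,"rz":0,"tx":13,"ty":63,"tz":97,"hand":1}]' 30; python3 - <<'E'
from h import *
st=bot.observe();print(st["force"]);rel([.5115,.1355,.041],[np.pi,0,np.radians(92)])
p=viewer.grab_frame("wrist"); cv2.imwrite("pics/w4.png",p["pixels"])
p=viewer.grab_frame("side"); cv2.imwrite("pics/s4.png",cv2.resize(p["pixels"][100:240,150:330],None,fx=4.2,fy=4.2,interpolation=cv2.INTER_CUBIC))
E
```

```text
clock: 6.9
position: [0.5111, 0.1336, 0.084]
tool_rot: [-3.139, 0.001, 1.604]
force: [0.3, -0.9, -0.0]
grip_width: 0.0207
[ 0.32819644 -0.86254638 -0.02543232]
t mm [ 1.9  0.5 43. ] r deg [-0.13  0.07 -0.09]
```

View pics/w4.png

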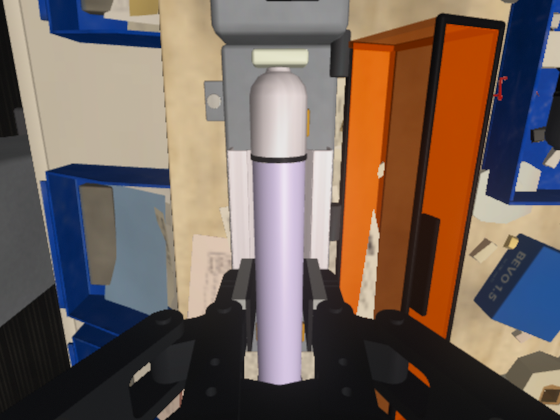

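View pics/s4.png

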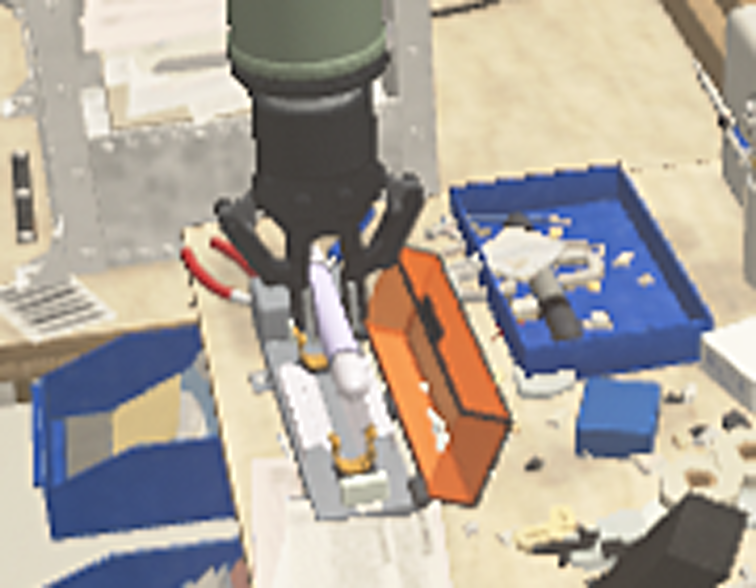

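```bash
python3 -m creep '[{"rx":0,"ry":0,"rz":0,"tx":2,"ty":1.5,"tz":20,"hand":1},{"rx":0,"ry":0,"rz":0,"tx":2,"ty":1.5,"tz":35,"hand":1},{"rx":0,"ry":0,"rz":0,"tx":2,"ty":1.5,"tz":41,"hand":1},{"rx":0,"ry":0,"rz":0,"tx":2,"ty":1.5,"tz":43,"hand":1},{"rx":0,"ry":0,"rz":0,"tx":2,"ty":1.5,"tz":43,"hand":1}]' 30; python3 - <<'E'
from h import *
st=bot.observe();print(st["force"]);rel([.512,.1355,.039],[np.pi,0,np.radians(92)])
p=viewer.grab_frame("wrist"); cv2.imwrite("pics/w5.png",p["pixels"])
E
```

```text
clock: 7.5
position: [0.5135, 0.1372, 0.0426]
tool_rot: [3.141, -0.0, 1.606]
force: [-0.6, -0.1, -0.7]
grip_width: 0.0207
[-0.59055564 -0.13006403 -0.67663712]
t mm [-1.6 -1.6  3.6] r deg [ 0.06 -0.02  0.01]
```

View pics/w5.png

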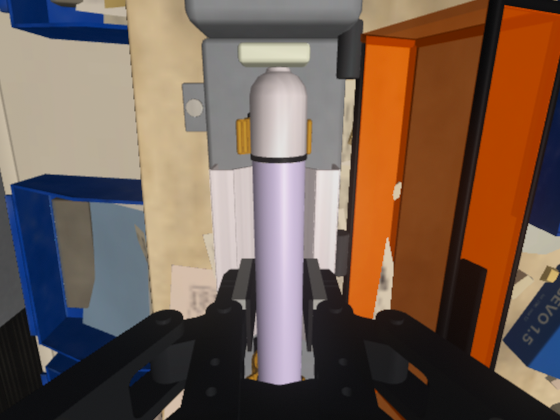

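```bash
python3 - <<'E'
from h import *
st=bot.observe(); p=viewer.grab_frame("wrist"); Rt=R.from_euler('xyz',st["tool_rot"])
for n,u,v,z in (("tip",278,67,st["position"][2]+.007),("cheek in top",275,63,.033),("clip near",241,152,.046),("clip far",241,120,.046),("refl end",215,168,.03)):
    X=onz(p,u,v,z,st); print(n,(Rt.inv().apply(X-st["position"])*1000).round(1))
E
```

```text
tip [88.4 -0.9 -7. ]
cheek in top [91.5 -2.2  9.7]
clip near [ 56.7 -16.1  -3.3]
clip far [ 69.3 -15.7  -3.3]
refl end [ 47.2 -30.1  12.6]
```

```bash
python3 -m creep '[{"rx":0,"ry":0,"rz":0,"tx":-1.5,"ty":-1.5,"tz":2,"hand":1},{"rx":0,"ry":0,"rz":0,"tx":-1.5,"ty":-1.5,"tz":3.5,"hand":1},{"rx":0,"ry":0,"rz":0,"tx":-1.5,"ty":-1.5,"tz":3.5,"hand":1}]' 30
```

```text
clock: 7.9
position: [0.5116, 0.1355, 0.0383]
tool_rot: [3.142, -0.0, 1.606]
force: [-1.0, -0.7, 2.7]
grip_width: 0.0211
```

```bash
python3 -m creep '[{"rx":0,"ry":0,"rz":0,"tx":0,"ty":0,"tz":0,"hand":0.3},{"rx":0,"ry":0,"rz":0,"tx":0,"ty":0,"tz":0,"hand":0.1},{"rx":0,"ry":0,"rz":0,"tx":0,"ty":0,"tz":0,"hand":0.0},{"rx":0,"ry":0,"rz":0,"tx":0,"ty":0,"tz":0,"hand":0.0},{"rx":0,"ry":0,"rz":0,"tx":0,"ty":0,"tz":0,"hand":0.0}]' 30; python3 - <<'E'
from h import *
st=bot.observe();print(st["force"])
p=viewer.grab_frame("wrist"); cv2.imwrite("pics/w6.png",p["pixels"])
p=viewer.grab_frame("side"); cv2.imwrite("pics/s6.png",cv2.resize(p["pixels"][100:240,150:330],None,fx=4.2,fy=4.2,interpolation=cv2.INTER_CUBIC))
E
```

```text
clock: 8.4
position: [0.5116, 0.1356, 0.0382]
tool_rot: [-3.142, 0.0, 1.606]
force: [-0.3, -0.5, 0.8]
grip_width: 0.0429
[-0.28488014 -0.54939874  0.84071693]
```

View pics/w6.png

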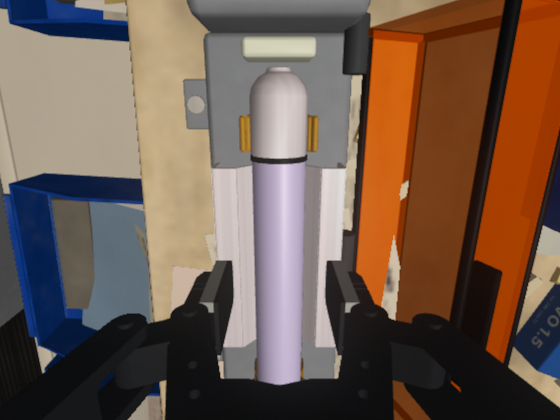

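View pics/s6.png

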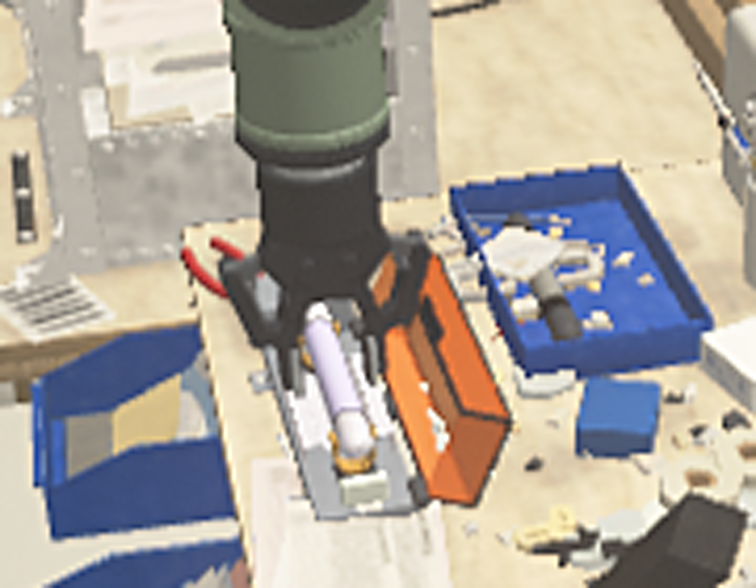

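The tube rests centred on both clips: at (279,120) between the lips in the wrist view, and across both clips in the side view. Next I raise the hand, close it and press.

```bash
python3 -m creep '[{"rx":0,"ry":0,"rz":0,"tx":0,"ty":0,"tz":-20,"hand":0},{"rx":0,"ry":0,"rz":0,"tx":0,"ty":0,"tz":-45,"hand":0},{"rx":0,"ry":0,"rz":0,"tx":0.5,"ty":0,"tz":-45,"hand":1},{"rx":0,"ry":0,"rz":0,"tx":0.5,"ty":0,"tz":-45,"hand":1},{"rx":0,"ry":0,"rz":0,"tx":0.5,"ty":0,"tz":-45,"hand":1},{"rx":0,"ry":0,"rz":0,"tx":0.5,"ty":0,"tz":-35,"hand":1},{"rx":0,"ry":0,"rz":0,"tx":0.5,"ty":0,"tz":-26,"hand":1},{"rx":0,"ry":0,"rz":0,"tx":0.5,"ty":0,"tz":-22,"hand":1}]' 30; python3 - <<'E'
from h import *
print(bot.observe()["force"]);rel([.5115,.1355,.042],[np.pi,0,np.radians(92)])
p=viewer.grab_frame("wrist"); cv2.imwrite("pics/w7.png",p["pixels"])
E
```

```text
clock: 9.3
position: [0.5109, 0.1358, 0.0585]
tool_rot: [-3.14, 0.001, 1.606]
force: [-0.7, -0.3, 0.3]
grip_width: 0.0001
[-0.73458088 -0.25389802  0.31884119]
t mm [-0.3  0.6 16.5] r deg [-0.11  0.04  0.  ]
```

View pics/w7.png

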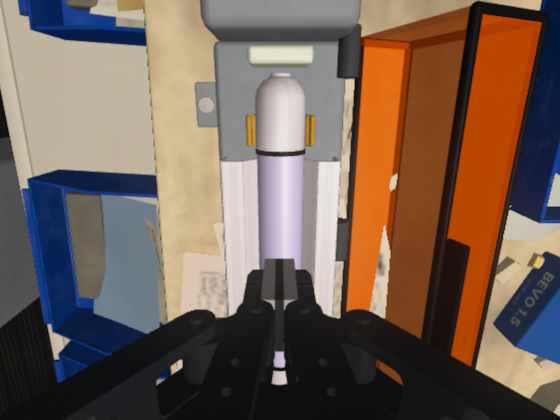

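```bash
python3 -m creep '[{"rx":0,"ry":0,"rz":0,"tx":0,"ty":0.5,"tz":2,"hand":1},{"rx":0,"ry":0,"rz":0,"tx":0,"ty":0.5,"tz":4,"hand":1},{"rx":0,"ry":0,"rz":0,"tx":0,"ty":0.5,"tz":6,"hand":1}]'; python3 -m creep '[{"rx":0,"ry":0,"rz":0,"tx":0,"ty":0,"tz":2,"hand":1},{"rx":0,"ry":0,"rz":0,"tx":0,"ty":0,"tz":4,"hand":1}]'
```

```text
clock: 9.65
position: [0.5127, 0.1361, 0.0546]
tool_rot: [3.14, -0.0, 1.606]
force: [0.4, -0.5, 12.4]
grip_width: 0.0003
clock: 9.85
position: [0.513, 0.1363, 0.051]
tool_rot: [3.14, -0.001, 1.606]
force: [-0.6, -1.6, 12.4]
grip_width: 0.0003
```

```bash
python3 -m creep '[{"rx":0,"ry":0,"rz":0,"tx":0,"ty":-0.7,"tz":2,"hand":1},{"rx":0,"ry":0,"rz":0,"tx":0,"ty":-0.7,"tz":4,"hand":1}]'; python3 -m creep '[{"rx":0,"ry":0,"rz":0,"tx":0,"ty":0,"tz":2,"hand":1},{"rx":0,"ry":0,"rz":0,"tx":0,"ty":0,"tz":4,"hand":1}]';
```

```text
clock: 10.05
position: [0.5119, 0.1362, 0.0466]
tool_rot: [3.14, -0.0, 1.606]
force: [-0.6, 2.2, 11.6]
grip_width: 0.0001
clock: 10.25
position: [0.5115, 0.1363, 0.0422]
tool_rot: [3.141, -0.0, 1.606]
force: [-0.6, -0.1, 0.1]
grip_width: 0.0001
```

```bash
python3 -m creep '[{"rx":0,"ry":0,"rz":0,"tx":0,"ty":0,"tz":1.5,"hand":1},{"rx":0,"ry":0,"rz":0,"tx":0,"ty":0,"tz":1.5,"hand":1}]'; python3 - <<'E'
from h import *
p=viewer.grab_frame("wrist"); cv2.imwrite("pics/w8.png",p["pixels"])
p=viewer.grab_frame("side"); cv2.imwrite("pics/s8.png",cv2.resize(p["pixels"][100:240,150:330],None,fx=4.2,fy=4.2,interpolation=cv2.INTER_CUBIC))
E
```

```text
clock: 10.45
position: [0.5119, 0.1362, 0.0415]
tool_rot: [3.141, -0.001, 1.606]
force: [-3.4, -0.3, 22.2]
grip_width: 0.0002
```

View pics/w8.png

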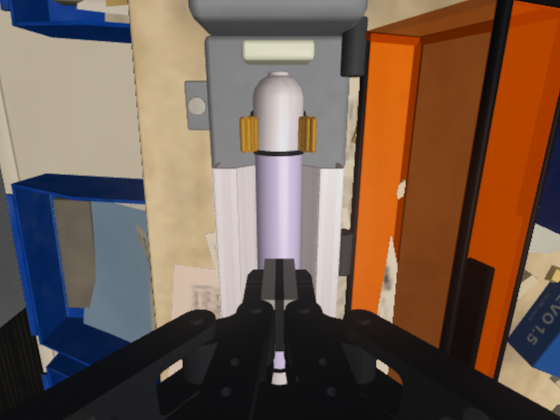

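View pics/s8.png

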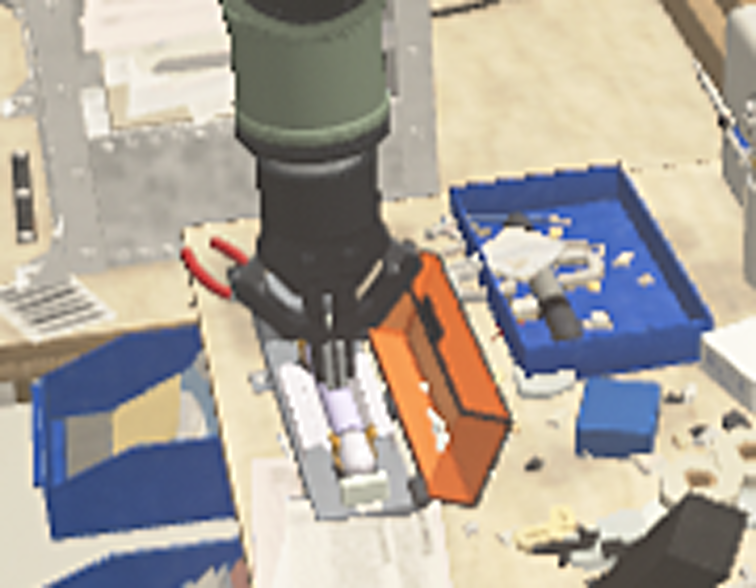

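Force spiked to 12 N and dropped to zero as the tube snapped in. It then took 22 N at z=0.0415, so the tube stands on the clip floors, and the wrist view shows it sunk between the lips at (279,130). Next is the cover.

```bash
python3 -m creep '[{"rx":0,"ry":0,"rz":0,"tx":0,"ty":0,"tz":-30,"hand":1},{"rx":0,"ry":0,"rz":0,"tx":0,"ty":0,"tz":-75,"hand":1},{"rx":0,"ry":0,"rz":0,"tx":0,"ty":0,"tz":-105,"hand":1},{"rx":0,"ry":0,"rz":0,"tx":-2,"ty":40,"tz":-105,"hand":1},{"rx":0,"ry":0,"rz":0,"tx":-3,"ty":85,"tz":-105,"hand":1},{"rx":0,"ry":0,"rz":0,"tx":-4,"ty":125,"tz":-105,"hand":1},{"rx":0,"ry":0,"rz":0,"tx":-4,"ty":125,"tz":-105,"hand":1}]'; python3 - <<'E'
from h import *
st=bot.observe();p=viewer.grab_frame("wrist"); t=viewer.grab_frame("top"); s=viewer.grab_frame("side")
H=np.array([.512,.137,.016]); a=np.radians(2); Rz=np.array([[np.cos(a),-np.sin(a),0],[np.sin(a),np.cos(a),0],[0,0,1]])
def C(q,A,h,y): return H+Rz@np.array([.034-A*np.cos(q)+h*np.sin(q),y,A*np.sin(q)+h*np.cos(q)])
for n,im_ in(("w",p),("s",s)):
    im=im_["pixels"].copy()
    for q,c in((1.75,(255,0,0)),(1.9,(0,255,0)),(2.0,(0,0,255))):
        cv2.polylines(im,[np.round([proj(im_,C(q,.068,.038,y),st) for y in(-.106,.106)]).astype(int)],False,c,1)
    if n=="s": im=cv2.resize(im[100:240,150:330],None,fx=4.2,fy=4.2,interpolation=cv2.INTER_CUBIC)
    cv2.imwrite(f"pics/{n}9.png",im)
cv2.imwrite("pics/t9.png",cv2.resize(t["pixels"][150:290,110:290],None,fx=4.2,fy=4.2,interpolation=cv2.INTER_CUBIC))
rel([.637,.137,.056],[np.pi,0,np.radians(92)])
E
```

```text
clock: 11.25
position: [0.64, 0.1359, 0.1451]
tool_rot: [3.14, 0.001, 1.605]
force: [-0.8, -0.3, 1.1]
grip_width: 0.0001
t mm [ 0.7  1.4 89.1] r deg [-0.08  0.02 -0.  ]
```

View pics/w9.png

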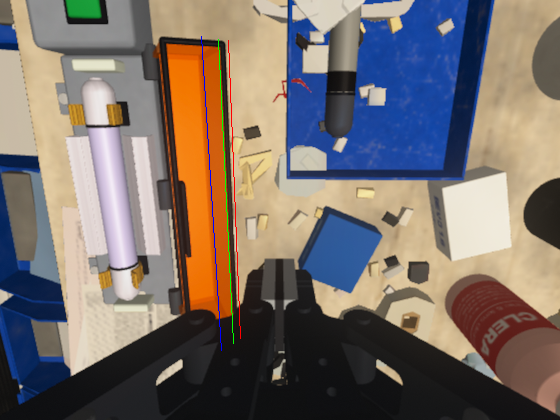

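View pics/s9.png

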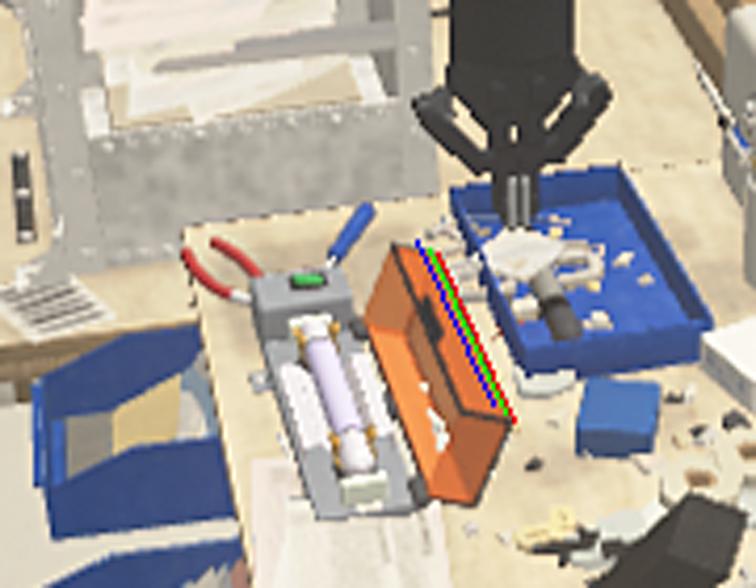

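```bash
python3 -m creep '[{"rx":0,"ry":0,"rz":0,"tx":0,"ty":0,"tz":45,"hand":1},{"rx":0,"ry":0,"rz":0,"tx":0,"ty":0,"tz":80,"hand":1},{"rx":0,"ry":0,"rz":0,"tx":0,"ty":0,"tz":89,"hand":1},{"rx":0,"ry":0,"rz":0,"tx":0,"ty":-10,"tz":89,"hand":1},{"rx":0,"ry":0,"rz":0,"tx":0,"ty":-20,"tz":89,"hand":1},{"rx":0,"ry":0,"rz":0,"tx":0,"ty":-32,"tz":86,"hand":1},{"rx":0,"ry":0,"rz":0,"tx":0,"ty":-43,"tz":80,"hand":1},{"rx":0,"ry":0,"rz":0,"tx":0,"ty":-43,"tz":80,"hand":1}]'; python3 - <<'E'
from h import *
print(bot.observe()["force"])
s=viewer.grab_frame("side");cv2.imwrite(f"pics/s10.png",cv2.resize(s["pixels"][100:240,150:330],None,fx=4.2,fy=4.2,interpolation=cv2.INTER_CUBIC))
E
```

```text
clock: 12.2
position: [0.5985, 0.1353, 0.0719]
tool_rot: [3.127, -0.002, 1.605]
force: [17.8, -3.4, 25.2]
grip_width: -0.0004
[17.77437172 -3.42067906 25.17722916]
```

View pics/s10.png

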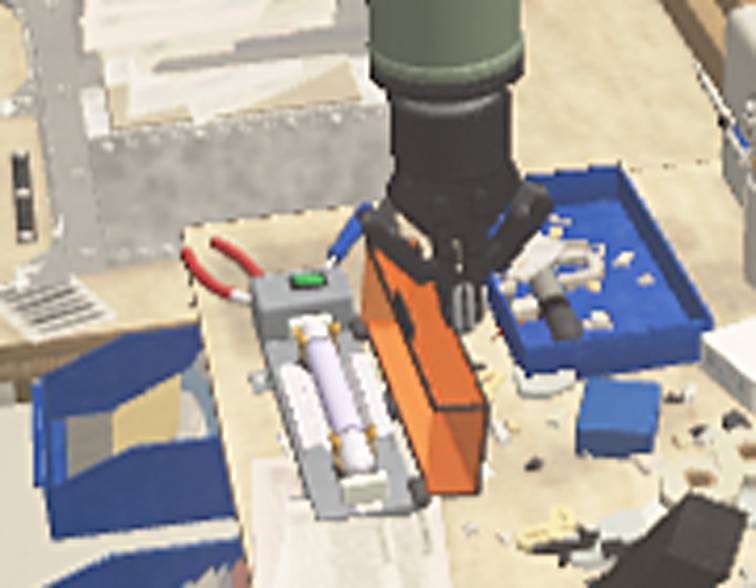

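The hand stands at (460,290) behind the half-raised cover. The upward 25 N must be the gripper's linkage knuckle resting on the cover's top wall, so I'm backing off. I'll turn the tool 90° so the linkage runs along the lamp.

```bash
python3 -m creep '[{"rx":0,"ry":0,"rz":0,"tx":0,"ty":5,"tz":-15,"hand":1},{"rx":0,"ry":0,"rz":0,"tx":0,"ty":25,"tz":-50,"hand":1},{"rx":0,"ry":0,"rz":0,"tx":0,"ty":45,"tz":-85,"hand":1},{"rx":0,"ry":0,"rz":0,"tx":0,"ty":45,"tz":-85,"hand":1}]'; python3 - <<'E'
from h import *
st=bot.observe();print(st["force"],st["qpos"])
rel([.64,.137,.16],[np.pi,0,np.radians(2)]);rel([.64,.137,.16],[np.pi,0,np.radians(182)])
s=viewer.grab_frame("side");cv2.imwrite(f"pics/s11.png",cv2.resize(s["pixels"][100:240,150:330],None,fx=4.2,fy=4.2,interpolation=cv2.INTER_CUBIC))
E
```

```text
clock: 12.65
position: [0.6421, 0.1368, 0.1574]
tool_rot: [3.132, -0.002, 1.606]
force: [-1.1, -0.3, -0.6]
grip_width: -0.0
[-1.10818451 -0.28214076 -0.59781655] [-0.57556388  0.69130069  0.43766425  1.60314375 -0.34814559  0.91521132
  0.02014235]
t mm [ 0.3 -2.1 -2.6] r deg [ 0.33 -0.53 89.99]
t mm [ 0.3 -2.1 -2.6] r deg [  0.53   0.33 -90.01]
```

View pics/s11.png

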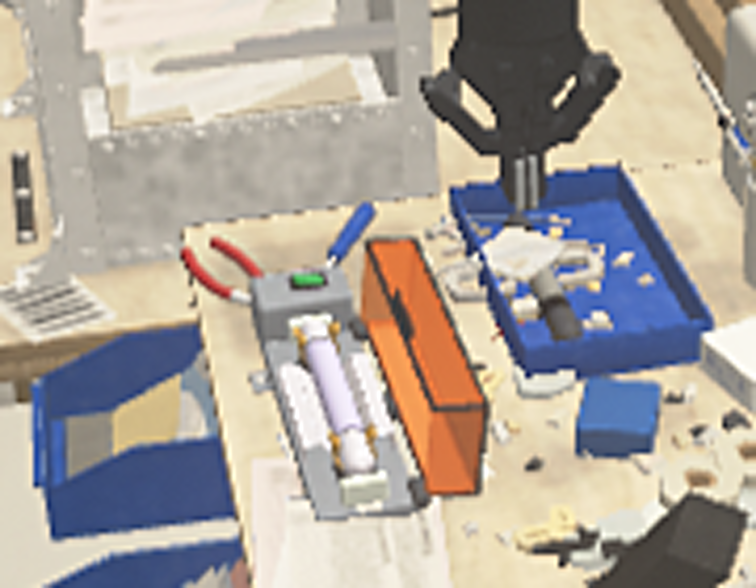

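```bash
python3 -m creep '[{"rx":0,"ry":0,"rz":-8.5,"tx":0,"ty":0,"tz":0,"hand":1},{"rx":0,"ry":0,"rz":-17,"tx":0,"ty":0,"tz":0,"hand":1},{"rx":0,"ry":0,"rz":-25.5,"tx":0,"ty":0,"tz":0,"hand":1},{"rx":0,"ry":0,"rz":-34,"tx":0,"ty":0,"tz":0,"hand":1},{"rx":0,"ry":0,"rz":-42.5,"tx":0,"ty":0,"tz":0,"hand":1},{"rx":0,"ry":0,"rz":-51,"tx":0,"ty":0,"tz":0,"hand":1},{"rx":0,"ry":0,"rz":-59.5,"tx":0,"ty":0,"tz":0,"hand":1},{"rx":0,"ry":0,"rz":-68,"tx":0,"ty":0,"tz":0,"hand":1}]'; python3 -m creep '[{"rx":0,"ry":0,"rz":-8.5,"tx":0,"ty":0,"tz":0,"hand":1},{"rx":0,"ry":0,"rz":-17,"tx":0,"ty":0,"tz":0,"hand":1},{"rx":0,"ry":0,"rz":-22,"tx":0,"ty":0,"tz":0,"hand":1},{"rx":0,"ry":0,"rz":-22,"tx":0,"ty":0,"tz":0,"hand":1}]'
python3 - <<'E'
from h import *
rel([.625,.137,.066],[np.pi,0,np.radians(182)])
st=bot.observe();p=viewer.grab_frame("wrist");cv2.imwrite("pics/w12.png",p["pixels"])
E
```

```text
clock: 13.5
position: [0.6375, 0.1367, 0.1514]
tool_rot: [3.141, 0.0, 2.799]
force: [-0.9, -0.2, -0.4]
grip_width: 0.0001
clock: 13.9
position: [0.6376, 0.1365, 0.1513]
tool_rot: [3.141, 0.0, -3.105]
force: [0.1, -0.5, 0.5]
grip_width: 0.0003
t mm [12.6  1.  85.3] r deg [0.01 0.01 0.12]
```

View pics/w12.png

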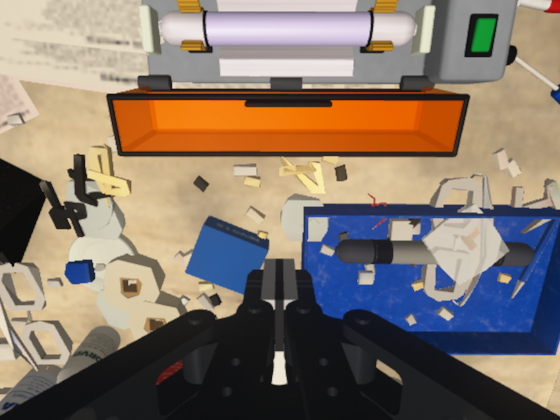

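```bash
python3 -m creep '[{"rx":0,"ry":0,"rz":0,"tx":10,"ty":0,"tz":45,"hand":1},{"rx":0,"ry":0,"rz":0,"tx":15,"ty":0,"tz":80,"hand":1},{"rx":0,"ry":0,"rz":0,"tx":17,"ty":0,"tz":83,"hand":1},{"rx":0,"ry":0,"rz":0,"tx":30,"ty":0,"tz":83,"hand":1},{"rx":0,"ry":0,"rz":0,"tx":41,"ty":0,"tz":81,"hand":1},{"rx":0,"ry":0,"rz":0,"tx":52,"ty":0,"tz":75,"hand":1},{"rx":0,"ry":0,"rz":0,"tx":64,"ty":0,"tz":70,"hand":1},{"rx":0,"ry":0,"rz":0,"tx":64,"ty":0,"tz":70,"hand":1}]';  python3 - <<'E'
from h import *
print(bot.observe()["force"])
s=viewer.grab_frame("side");cv2.imwrite(f"pics/s13.png",cv2.resize(s["pixels"][100:240,150:330],None,fx=4.2,fy=4.2,interpolation=cv2.INTER_CUBIC))
E
```

```text
clock: 14.75
position: [0.5739, 0.1345, 0.0827]
tool_rot: [3.141, 0.001, -3.107]
force: [0.9, 0.7, 1.2]
grip_width: 0.0003
[0.92536881 0.68383934 1.16918695]
```

View pics/s13.png

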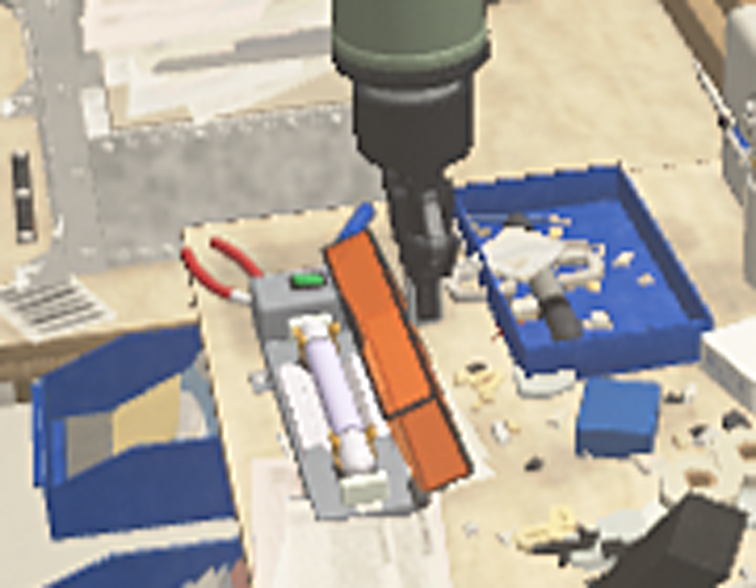

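The cover in the side view, at (400,330), is now at about 1.2 rad and the force is about 1 N. I continue along the arc.

```bash
python3 -m creep '[{"rx":0,"ry":0,"rz":0,"tx":14,"ty":0,"tz":-2,"hand":1},{"rx":0,"ry":0,"rz":0,"tx":27,"ty":0,"tz":0,"hand":1},{"rx":0,"ry":0,"rz":0,"tx":40,"ty":0,"tz":4,"hand":1},{"rx":0,"ry":0,"rz":0,"tx":52,"ty":0,"tz":10,"hand":1},{"rx":0,"ry":0,"rz":0,"tx":52,"ty":0,"tz":10,"hand":1}]';  python3 - <<'E'
from h import *
print(bot.observe()["force"])
s=viewer.grab_frame("side");cv2.imwrite(f"pics/s14.png",cv2.resize(s["pixels"][100:240,150:330],None,fx=4.2,fy=4.2,interpolation=cv2.INTER_CUBIC))
E
```

```text
clock: 15.3
position: [0.5217, 0.1325, 0.0706]
tool_rot: [-3.141, -0.001, -3.106]
force: [0.5, -0.1, 0.7]
grip_width: -0.0002
[ 0.51333808 -0.08266699  0.72645172]
```

View pics/s14.png

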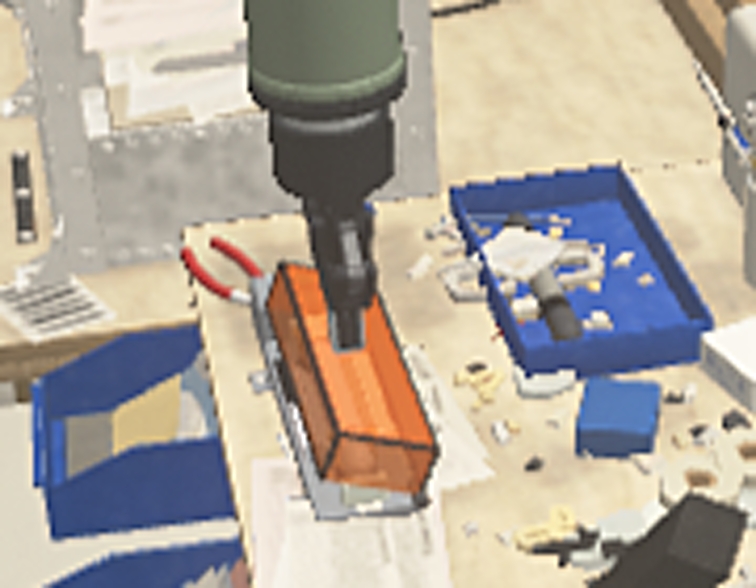

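```bash
python3 -m creep '[{"rx":0,"ry":0,"rz":0,"tx":10,"ty":0,"tz":7,"hand":1},{"rx":0,"ry":0,"rz":0,"tx":18,"ty":0,"tz":13,"hand":1},{"rx":0,"ry":0,"rz":0,"tx":18,"ty":0,"tz":15,"hand":1},{"rx":0,"ry":0,"rz":0,"tx":18,"ty":0,"tz":16,"hand":1}]'
```

```text
clock: 15.75
position: [0.5044, 0.1318, 0.0544]
tool_rot: [-3.141, -0.001, -3.106]
force: [0.2, 0.5, 0.8]
grip_width: 0.0002
```

```bash
python3 -m creep '[{"rx":0,"ry":0,"rz":0,"tx":0,"ty":0,"tz":1,"hand":1},{"rx":0,"ry":0,"rz":0,"tx":0,"ty":0,"tz":1.5,"hand":1}]'; python3 -m creep '[{"rx":0,"ry":0,"rz":0,"tx":0,"ty":0,"tz":0.5,"hand":1},{"rx":0,"ry":0,"rz":0,"tx":0,"ty":0,"tz":1,"hand":1}]'; python3 - <<'E'
from h import *
s=viewer.grab_frame("side");cv2.imwrite(f"pics/s15.png",cv2.resize(s["pixels"][100:240,150:330],None,fx=4.2,fy=4.2,interpolation=cv2.INTER_CUBIC))
E
```

```text
clock: 15.95
position: [0.5047, 0.1319, 0.0538]
tool_rot: [3.142, -0.0, -3.107]
force: [-7.4, -1.3, 25.8]
grip_width: 0.0001
clock: 16.15
position: [0.5048, 0.1319, 0.0536]
tool_rot: [3.141, 0.0, -3.107]
force: [-13.4, -3.0, 46.7]
grip_width: 0.0003
```

View pics/s15.png

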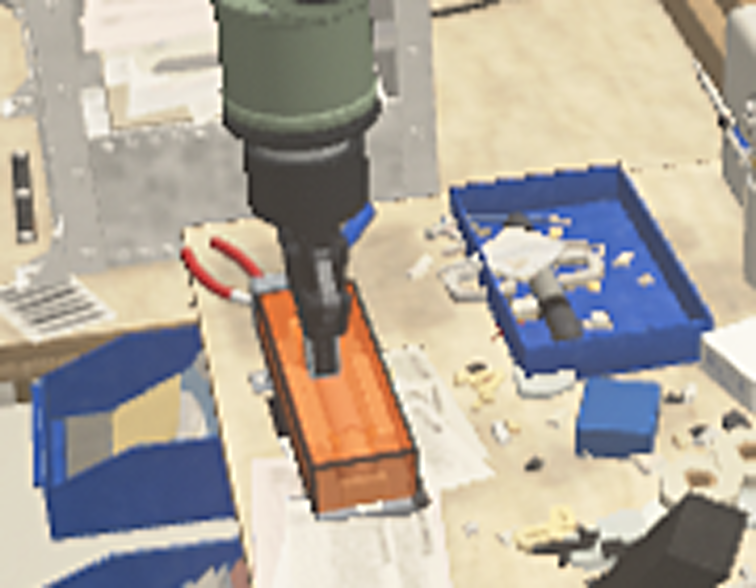

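The cover at (335,400) is flat on the base. It stopped hard at z≈0.0537, against a shut height of 0.054. Retracting.

```bash
python3 -m creep '[{"rx":0,"ry":0,"rz":0,"tx":0,"ty":0,"tz":-10,"hand":1},{"rx":0,"ry":0,"rz":0,"tx":0,"ty":0,"tz":-50,"hand":1},{"rx":0,"ry":0,"rz":0,"tx":0,"ty":0,"tz":-95,"hand":1},{"rx":0,"ry":0,"rz":0,"tx":-30,"ty":0,"tz":-130,"hand":1},{"rx":0,"ry":0,"rz":0,"tx":-60,"ty":0,"tz":-130,"hand":1},{"rx":0,"ry":0,"rz":0,"tx":-60,"ty":0,"tz":-130,"hand":1}]'; python3 - <<'E'
from h import *
st=bot.observe();print(st["force"])
p=viewer.grab_frame("wrist");t=viewer.grab_frame("top");s=viewer.grab_frame("side")
cv2.imwrite("pics/s16.png",cv2.resize(s["pixels"][100:240,150:330],None,fx=4.2,fy=4.2,interpolation=cv2.INTER_CUBIC))
H=np.array([.5118,.1365,.016]); a=np.radians(2); Rz=np.array([[np.cos(a),-np.sin(a),0],[np.sin(a),np.cos(a),0],[0,0,1]])
def C(q,A,h,y): return H+Rz@np.array([.034-A*np.cos(q)+h*np.sin(q),y,A*np.sin(q)+h*np.cos(q)])
im=p["pixels"].copy()
for q,c in((0,(0,255,0)),(.1,(255,0,0))):
    cv2.polylines(im,[np.round([proj(p,C(q,.068,.038,y),st) for y in(-.106,.106)]).astype(int)],False,c,1)
cv2.imwrite("pics/w16.png",im)
E
```

```text
clock: 16.8
position: [0.568, 0.1339, 0.1835]
tool_rot: [3.141, 0.004, -3.108]
force: [-0.0, 0.2, -0.7]
grip_width: -0.0001
[-0.02893045  0.22590808 -0.65089493]
```

View pics/w16.png

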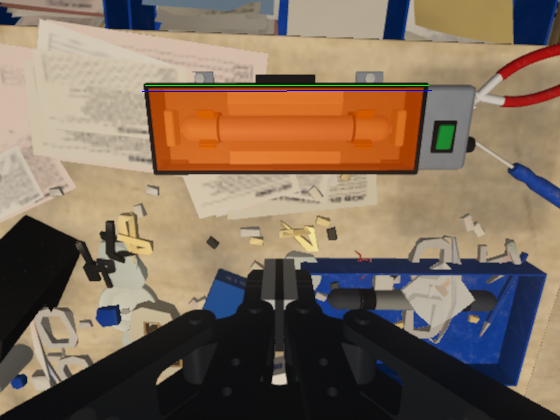

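View pics/s16.png

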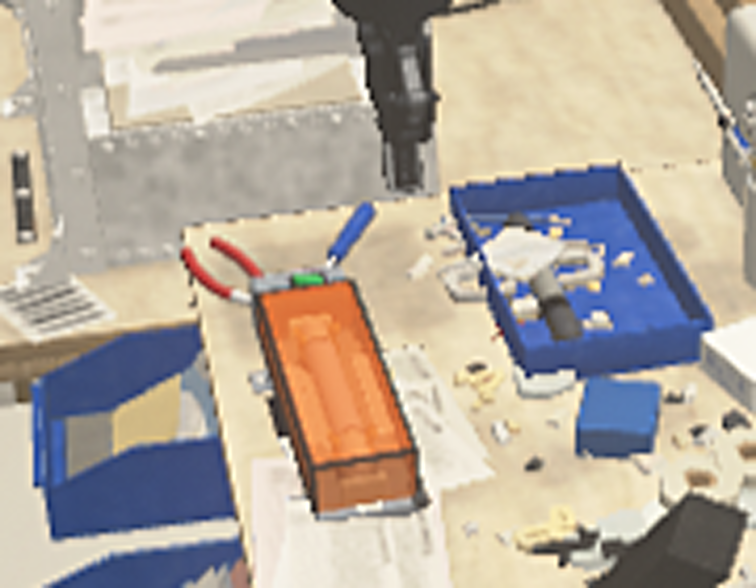

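The wrist view shows the tube under the amber cover at (285,128). The free edge at row 86 lies on the q=0 overlay, and the hand is clear of everything. Handing in.

```bash
python3 -c "
from workcell import bot
print(bot.job_done())"
```

```text
the job is handed in; nothing more can be done
None
```

The new tube is fitted and the cover is shut. I handed the job in at about 17 s of the 48 s allowed; no verdict was given.

- **Tube:** I laid it on both clips, let go, and pressed it with closed fingers. The force was about 12 N, then dropped to 0 as it snapped in. A further push met 22 N at 41.5 mm, within about 0.5 mm of the 42 mm expected for the top of a seated tube. The pictures show it sunk in both clips and centred.
- **Cover:** My first push went wrong: about 25 N came back upward at the wrist, most likely a gripper knuckle resting on the cover's top wall. I backed off, turned the hand 90° and pushed again with about 1 N. It stopped firm at 53.6 mm, where shut is 54 mm. The last press reached about 49 N through the fingertips.
- **Last look:** The cover's free edge lies on the 0 rad line in the wrist picture and the tube is visible beneath it. The spent tube, tray and lens box look undisturbed; I did not check the lens blank specifically. The hand is clear and the force is about zero.

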